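# Drop the length stop's latch bar into the yellow keeper

## Task

Set the indexed length stop to its yellow position: take the red knob of the latch bar, lift the bar clear over the keeper, move the carriage along its rail and let the bar's tooth drop fully down into the notch of the yellow keeper. The blue keeper is the wrong position; if it comes first, carry the bar on over it. Let go at the end.

Things in the scene. Friction and masses are not known exactly. Their poses are not given: they have to be found in the camera images.
- latch_grip (a point): Centre of the red knob on the latch bar's free end, 82 mm above the table with the bar down. A roller 26 mm across, 32 mm long; pinch its flat ends from above, fingers closing along this frame's y (level, square to the rail). x: along the bar, from carriage to keepers; z: up. Under it hangs a round-nosed tooth 13 mm wide, its end 48 mm below the centre. Lift 25 to 30 mm to clear the keepers.
- latch_bar (a joint): Angle of the bar, rad: 0 level, fully down (in a notch or before a keeper), to 1.0 as the knob rises. Hinged on the dark carriage 140 mm behind the knob, 63 mm above the table, with 10 mm sprung side play at the knob; 0.16 kg, falls when let go. The carriage slides along the rail with the knob (about 2 N). The tooth clears keepers above 0.12 (knob raised 17 mm); lower, it runs against them.
- yellow_keeper_notch (a point): Centre of the notch floor of the yellow keeper (the right one), 30 mm above the table. A painted steel U, 50 mm long along the rail, 22 mm wide; cheeks 8 mm thick rise 18 mm above this point, 34 mm apart along the rail. Tooth home: knob centre 52 mm above this point. x: along the rail, away from the carriage; y: level, square to it; z: up. Yellow may be the nearer or the farther keeper.
- blue_keeper_notch (a point): The same point of the blue keeper (the wrong one), equal in shape and axes, 80 mm from the yellow one on the rail; where it is the nearer to the carriage, the raised bar passes over it.

How it is judged (in metres and radians):
On the way:
1. the latch bar has been lifted clear of the keepers (value of joint latch_bar above 0.1 rad), for 0.1 s.
At the end, for the whole second after the job is handed in: The latch bar lies fully down (hinge angle under 0.05 rad) with its tooth in the notch of the yellow keeper (knob above the notch centre within 15 mm seen from above), and is at rest (horizontal distance between latch_grip and yellow_keeper_notch below 0.015 m and value of joint latch_bar below 0.05 rad and velocity of joint latch_bar between -0.05 and 0.05 rad/s); the robot touches nothing.
It also fails if it takes over 35 s, if anything falls off the work surface, if the arm or the gripper's body presses on something with over 40 N, if the wrist force passes 120 N, or if a joint passes its speed limit or range.

## Robot

A 6-joint arm with a two-finger parallel gripper is mounted at the origin on a cart in front of the work surface, level with it; the furniture and walls round the work are solid. World frame = base frame: x ahead of the robot, y to its left, z up, the work surface at z = 0. Lengths are in m, angles in degrees, forces in N, time in s.
With the tool pointing down it reaches from about 0.4 to 0.825 m from the base axis. Payload 7 kg.
Tool frame: the origin (TCP) lies midway between the tips of the shut fingers; the grasp point (between the pads) lies 19 mm behind it; z points along the fingers, y is the line along which they close (so a half turn about z gives the same grasp; the last joint's range is limited). The gripper opens to 88 mm and grips with 3 to 60 N. Pads are 19 mm wide; open, the fingers measure 130 mm over their backs; the gripper's body (78 mm by 193 mm) begins 47 mm behind the grasp point.
Start: joints at [-47.378, 20.546, 0.682, 0, -70.136, -16.507], TCP at [0.297, -0.606, 0.227] pointing down, gripper open.
Joint ranges: [-176.03, 176.03], [-82.01, 121.73], [-58.28, 71.71], [-173.87, 95.51], [-174.79, -0.11], [-173.66, 173.66]. Speed limits (degrees/s): [136.94, 136.94, 172.46, 180, 180, 180].

## Interface

Orientations are given as [roll, pitch, yaw] about the fixed x, y, z axes, in that order (R = Rz(yaw) Ry(pitch) Rx(roll)).
In Python, from plant import ctrl, viewer, close_job gives the robot as it stands. The module is installed in compiled form; this text tells all that it offers.
- The arm moves only by the tool step_arm, never from a script. Its argument "moves" is a list that holds one entry, the list of rows, each a list of 5 numbers: the shift along the world's x, y, z in cm, then the turn about the world's z in rad, then the finger opening in cm, from 0 to 8.76. In form: [[[tx, ty, tz, twist, grip], ...]]. A call has 1 to 10 rows; each row shifts and turns the commanded pose from where the row before left it; what a row does not reach is not made up. A row lasts 1/10 s, in which the tool goes at most 50 mm and 8.59 degrees, less where a joint would pass 70% of its speed; a pose out of reach is approached as far as the arm can. A call with a gripper value outside its range is refused whole. The fingers move at their own pace and stop on an object; the grip force is fixed at half the most. Time passes only in rows, so rows that do not move let the fingers close. It gives the time, the measured TCP pose, the force, the opening and the grip force at its end, in the units of the state.
- ctrl.get_obs(): the state, without advancing time (a new reading comes with each control period).
- viewer.snapshot(name): name is "side" or "top" or "wrist"; returns (picture, depth): 420x560x3 uint8, blue, green, red; 420x560 float32, m along the optical axis (not along the pixel's ray), 0 where there is no reading.
- viewer.camera_info(name): a dict with "camera_matrix" (3x3 intrinsics, pixels), "k1" (the pictures are not rectified: a ray, as slopes to the right and down, at radius r is drawn at 1 + k1 r^2 times it, then the intrinsics apply), "eye" and "orientation" of the camera in the world. Camera axes: x right, y down, z forward; pixel columns grow to the right and rows downward; lengths in m; the calibration is good to about 2 mm. A picture is of the moment at which its call begins: read the wrist's pose just before it. camera_info takes no time and is no camera call; for the wrist camera it gives the pose at the moment of the call.
- close_job(): hands the job in; it is judged then, once.
The state is a dict: "clock": time; "joint_pos": joint angles; "qvel": joint speeds; "tau": joint torques, N m; "tool_pos": TCP position; "orientation": TCP orientation; "force": force on the tool from outside, world axes, zero at the start; "moment": the same for the moment, N m; "opening": finger opening in m; "gripper_force": force on a finger pad.
Only numpy, scipy, OpenCV 4.12 (cv2) and the standard library are available. Lean on these libraries where they do the work, as an engineer would, in place of code of your own. Each camera call takes 0.05 s, during which the arm holds its last target. There are 200 camera calls.

## Working session

There is one attempt and no reset: what is moved stays moved. The work goes in short steps, Python scripts to look and compute and a tool call to move; the robot and the scene stay as the last step left them, time stands still between calls to the robot, and variables do not carry over. Pictures are saved under pics/ and viewed, at most 10 in all, crops included, and the job is handed in when it is done.

Besides the shell and the picture viewer there is one more tool, called as name(argument=value, ...), one argument or row to a line, values as JSON. step_arm: Moves the arm, as the interface text tells. Its arguments: {"type":"object","properties":{"moves":{"type":"array","items":{"type":"array","items":{"type":"array","items":{"type":"number"}}}}},"required":["moves"]}

```bash
mkdir -p pics; cat > h.py <<'E'
import numpy as np, cv2
from plant import ctrl, viewer, close_job
from scipy.spatial.transform import Rotation as R
def cam(n):
    i=viewer.camera_info(n); return i
def pts(info,uv,depth=None,z=None):
    K=np.array(info["camera_matrix"]); uv=np.atleast_2d(np.float64(uv))
    s=cv2.undistortPoints(uv[:,None],K,np.array([info["k1"],0,0,0.]))[:,0]
    r=np.c_[s,np.ones(len(s))]
    o=np.array(info["orientation"],float)
    M=o if o.shape==(3,3) else R.from_euler('xyz',o,degrees=True).as_matrix()
    e=np.array(info["eye"]); d=r@M.T
    t=depth if depth is not None else (z-e[2])/d[:,2]
    return e+d*np.reshape(t,(-1,1))
MASK={'red':[((0,130,60),(7,255,255)),((173,130,60),(180,255,255))],'yellow':[((20,120,80),(35,255,255))],'blue':[((100,120,50),(128,255,255))]}
def mask(p,c):
    h=cv2.cvtColor(p,cv2.COLOR_BGR2HSV); m=0
    for a,b in MASK[c]: m=m|cv2.inRange(h,a,b)
    return m
def report(n,p,d,info):
    for c in MASK:
        k,l,s,ce=cv2.connectedComponentsWithStats(mask(p,c))
        for j in range(1,k):
            if s[j,4]<40: continue
            v,u=np.where((l==j)&(d>0)); 
            if len(u)<10: print(n,c,s[j],'nodepth');continue
            P=pts(info,np.c_[u,v],d[v,u])
            print(n,c,s[j],'c',ce[j].round(),'med',np.median(P,0).round(3),'lo',np.percentile(P,3,axis=0).round(3),'hi',np.percentile(P,97,axis=0).round(3))
def look(n,f):
    info=cam(n); p,d=viewer.snapshot(n); cv2.imwrite('pics/'+f,p); report(n,p,d,info); return p,d,info
E
python3 - <<'E'
from h import *
print(cam("side"),ctrl.get_obs())
a=[look(n,n+'1.png')[0] for n in("side","top")]
cv2.imwrite('pics/both1.png',cv2.resize(np.vstack(a),(420,600)))
E
```

```text
{'camera_matrix': array([[471.01843233,   0.        , 281.81157724],
       [  0.        , 471.01843233, 214.99617176],
       [  0.        ,   0.        ,   1.        ]]), 'k1': -0.06308665838672511, 'eye': array([0.41785835, 0.41217174, 0.46719532]), 'orientation': array([-117.06572205,    0.49101374, -175.61679147])} {'clock': 0.0, 'joint_pos': array([-4.73775209e+01,  2.05922051e+01,  6.33563616e-01, -1.93712779e-02,
       -7.01367539e+01, -1.65080408e+01]), 'qvel': array([-0.06288704, -0.06255907, -0.00096289, -0.08566419,  0.03287675,
        0.01958653]), 'tau': array([-2.06936024e-04, -5.82725823e+01,  2.93055815e+01,  6.99714750e+00,
        6.93383030e-03, -1.37544289e-04]), 'tool_pos': array([ 0.29687543, -0.60565776,  0.22561477]), 'orientation': array([ 1.79903362e+02, -9.64957115e-03, -1.53892151e+02]), 'force': array([0.33841452, 0.35164342, 0.60704273]), 'moment': array([-0.03514855,  0.01390402,  0.02650413]), 'gripper_force': 0.0, 'opening': 0.08750978252370309}
side red [275 205  20  17 251] c [285. 213.] med [ 0.473 -0.337  0.088] lo [ 0.458 -0.35   0.074] hi [ 0
[... 1899 characters left out ...]
192.] med [ 0.515 -0.292  0.031] lo [ 0.501 -0.316  0.026] hi [ 0.528 -0.27   0.049]
top yellow [  25  187   55   44 1828] c [ 52. 208.] med [0.502 0.193 0.002] lo [ 0.459  0.137 -0.002] hi [0.545 0.252 0.005]
top yellow [  96  203   80   48 2011] c [140. 226.] med [ 0.449 -0.021  0.002] lo [ 0.411 -0.088 -0.002] hi [0.497 0.049 0.06 ]
top yellow [440 321  25  15  54] c [451. 329.] med [ 0.261 -0.572  0.323] lo [ 0.254 -0.591  0.317] hi [ 0.27  -0.558  0.324]
top blue [ 83  12  17  22 154] c [93. 24.] med [0.931 0.09  0.041] lo [0.916 0.086 0.025] hi [0.95  0.115 0.063]
top blue [220 162  24  15 210] c [232. 170.] med [ 0.565 -0.229  0.031] lo [ 0.551 -0.254  0.027] hi [ 0.578 -0.209  0.05 ]
```

View pics/top1.png

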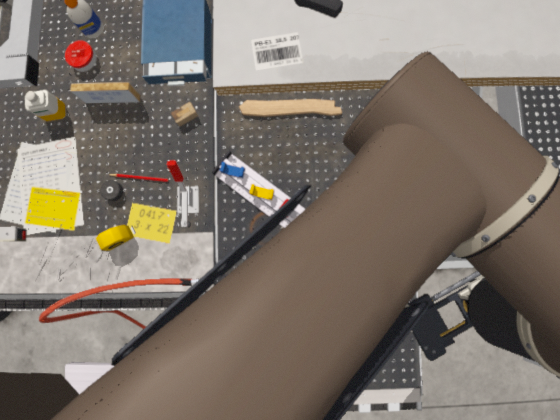

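View pics/side1.png

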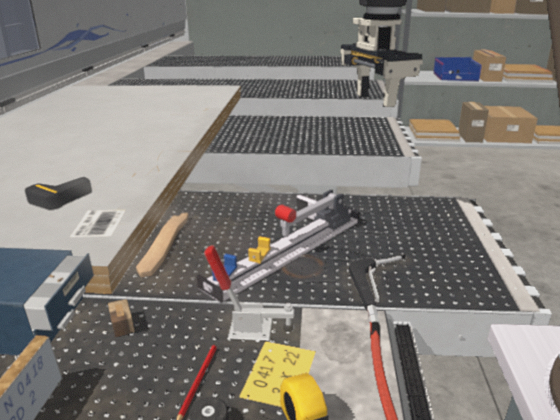

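The top view shows blue at (232,170) and yellow at (261,192). The knob is partly hidden by the arm in that view, but the side view shows it at (285,213), at about (0.475,-0.338). The rail points along (0.63,0.78) and yellow is the nearer keeper, about 60 mm ahead of the knob. The tool has to turn about +25°. I'll move above the knob and look with the wrist camera.

step_arm(
  moves=[
    [[1.9, 2.9, 0, 0.05, 8.7], [1.9, 2.9, 0, 0.05, 8.7], [1.9, 2.9, 0, 0.05, 8.7], [1.9, 2.9, 0, 0.05, 8.7], [1.9, 2.9, 0, 0.05, 8.7], [1.9, 2.9, 0, 0.05, 8.7], [1.9, 2.9, 0, 0.05, 8.7], [1.9, 2.9, 0, 0.05, 8.7], [1.9, 2.9, 0, 0.04, 8.7], [0, 0, 0, 0, 8.7]],
  ],
)

```text
clock: 1.1
tool_pos: [0.4698, -0.3423, 0.2263]
orientation: [180.0, 0.0, -128.4]
force: [0.1, -0.0, -0.2]
opening: 0.087
gripper_force: 0.0
```

```bash
python3 - <<'E'
from h import *
o=ctrl.get_obs();print(o['tool_pos'],o['orientation'],o['clock'],o['force'])
look('wrist','w1.png')
E
```

```text
[ 0.46976519 -0.34230848  0.22632211] [ 1.79984191e+02  2.52042265e-02 -1.28418622e+02] 1.1 [ 0.09916656 -0.02031412 -0.21621839]
wrist red [257 190  32  24 717] c [273. 201.] med [ 0.471 -0.348  0.094] lo [ 0.458 -0.36   0.088] hi [ 0.485 -0.334  0.096]
wrist yellow [258 227  31  41 681] c [273. 247.] med [ 0.513 -0.295  0.032] lo [ 0.5   -0.318  0.03 ] hi [ 0.526 -0.274  0.049]
wrist yellow [ 84 254  31  57 822] c [ 95. 282.] med [ 0.487 -0.396  0.311] lo [ 0.484 -0.399  0.303] hi [ 0.492 -0.389  0.314]
wrist yellow [443 254  29  57 767] c [460. 283.] med [ 0.414 -0.338  0.311] lo [ 0.411 -0.341  0.304] hi [ 0.42  -0.331  0.315]
wrist yellow [ 292  320  268   13 2160] c [458. 327.] med [ 0.419 -0.332  0.32 ] lo [ 0.404 -0.356  0.317] hi [ 0.449 -0.32   0.322]
wrist blue [258 298  25  25 350] c [272. 308.] med [ 0.564 -0.233  0.031] lo [ 0.552 -0.255  0.03 ] hi [ 0.576 -0.219  0.05 ]
```

View pics/w1.png

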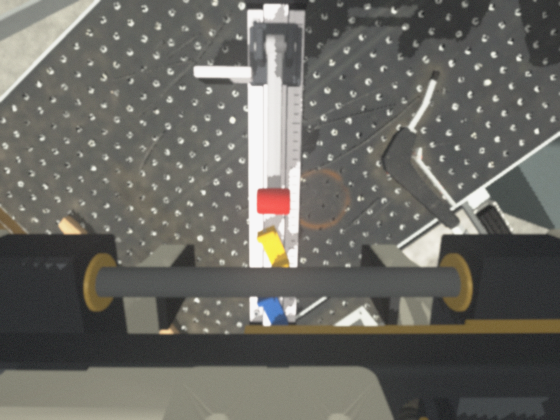

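The wrist view shows the knob at (273,201), the rail running vertically (so the yaw is right), yellow at (273,247) and blue at (272,308). The knob is at (0.4715,-0.347) with its top at 0.095, as it should be. The notch of yellow is at about (0.514,-0.294), 80 mm from blue, which also matches. Next I go down, grip and lift.

step_arm(
  moves=[
    [[0.2, -0.5, -3, 0, 8.7], [0, 0, -4, 0, 8.7], [0, 0, -4, 0, 8.7], [0, 0, -3, 0, 8.7], [0, 0, -2.3, 0, 8.7], [0, 0, 0, 0, 8.7], [0, 0, 0, 0, 2], [0, 0, 0, 0, 2], [0, 0, 0, 0, 2], [0, 0, 0, 0, 2]],
  ],
)

```text
clock: 2.15
tool_pos: [0.4707, -0.3503, 0.0648]
orientation: [-179.9, 0.0, -128.7]
force: [-0.3, 0.8, 0.4]
opening: 0.0605
gripper_force: 0.0
```

step_arm(
  moves=[
    [[0, 0, 0, 0, 2], [0, 0, 0, 0, 2]],
  ],
)

```text
clock: 2.35
tool_pos: [0.4703, -0.3501, 0.064]
orientation: [-180.0, 0.0, -128.7]
force: [0.8, 0.0, 0.3]
opening: 0.0446
gripper_force: 0.0
```

step_arm(
  moves=[
    [[0, 0, 0, 0, 2], [0, 0, 0, 0, 2], [0, 0, 0, 0, 2], [0, 0, 0, 0, 2]],
  ],
)

```text
clock: 2.75
tool_pos: [0.47, -0.35, 0.0635]
orientation: [180.0, 0.0, -128.7]
force: [-0.9, 1.0, 1.7]
opening: 0.0318
gripper_force: 30.0
```

step_arm(
  moves=[
    [[0, 0, 1, 0, 2], [0, 0, 1, 0, 2], [0, 0, 0.9, 0, 2], [0, 0, 0, 0, 2], [1, 1.2, 0, 0, 2], [1.1, 1.4, 0, 0, 2], [1.1, 1.4, 0, 0, 2], [1.1, 1.35, 0, 0, 2], [0, 0, 0, 0, 2], [0, 0, 0, 0, 2]],
  ],
)

```text
clock: 3.75
tool_pos: [0.5144, -0.2951, 0.0926]
orientation: [-180.0, 0.0, -128.6]
force: [-0.1, 2.4, 0.6]
opening: 0.0315
gripper_force: 30.0
```

```bash
python3 - <<'E'
from h import *
o=ctrl.get_obs();print(o['tool_pos'],o['force'],o['opening'])
p,d,i=look('wrist','w2.png')
p2,_,_=look('side','s2.png')
cv2.imwrite('pics/m2.png',np.hstack([cv2.resize(p[130:330,200:350],(400,533)),cv2.resize(p2[150:310,180:300],(400,533))]))
E
```

```text
[ 0.51444724 -0.29510933  0.09261995] [-0.07042217  2.36244418  0.61987218] 0.0314938178393826
wrist red [246 261  66   5 287] c [279. 263.] med [ 0.509 -0.3    0.113] lo [ 0.499 -0.31   0.11 ] hi [ 0.521 -0.292  0.115]
wrist red [ 242  297   73   18 1168] c [279. 305.] med [ 0.519 -0.289  0.123] lo [ 0.499 -0.309  0.12 ] hi [ 0.532 -0.278  0.174]
wrist yellow [251 203  15  29 256] c [260. 213.] med [ 0.515 -0.315  0.048] lo [ 0.506 -0.319  0.03 ] hi [ 0.523 -0.302  0.091]
wrist yellow [292 226  12  34 235] c [296. 246.] med [ 0.512 -0.276  0.032] lo [ 0.506 -0.288  0.03 ] hi [ 0.516 -0.273  0.049]
wrist yellow [346 255  13  56 381] c [353. 284.] med [ 0.48  -0.307  0.179] lo [ 0.477 -0.311  0.171] hi [ 0.486 -0.301  0.181]
wrist yellow [197 256  13  55 330] c [201. 287.] med [ 0.511 -0.33   0.179] lo [ 0.507 -0.335  0.174] hi [ 0.515 -0.325  0.181]
wrist yellow [ 309  320  184   14 1862] c [409. 327.] med [ 0.476 -0.294  0.186] lo [ 0.462 -0.307  0.183] hi [ 0.492 -0.284  0.188]
wrist yellow [123 325 138   9 829] c [186. 329.] med [ 0.516 -0.327  0.187] lo [ 0.505 -0.335  0.185] hi 
[... 699 characters left out ...]
564 -0.013  0.007] lo [ 0.554 -0.075 -0.   ] hi [0.573 0.037 0.009]
side yellow [ 36 185  21   8  61] c [ 46. 188.] med [ 0.963 -0.409  0.092] lo [ 0.934 -0.426  0.091] hi [ 0.992 -0.394  0.094]
side yellow [248 236  22  27 333] c [259. 249.] med [ 0.514 -0.294  0.038] lo [ 0.501 -0.314  0.028] hi [ 0.53  -0.267  0.05 ]
side yellow [ 240  342   87   78 4132] c [286. 381.] med [ 0.449 -0.009  0.003] lo [ 0.407 -0.087  0.   ] hi [0.496 0.061 0.06 ]
side blue [435  58  45  22 772] c [458.  68.] med [-0.674 -3.491 -0.174] lo [-0.777 -3.56  -0.219] hi [-0.494 -3.238 -0.111]
side blue [224 254  12  21 180] c [230. 263.] med [ 0.559 -0.247  0.036] lo [ 0.551 -0.251  0.03 ] hi [ 0.569 -0.228  0.049]
```

View pics/m2.png

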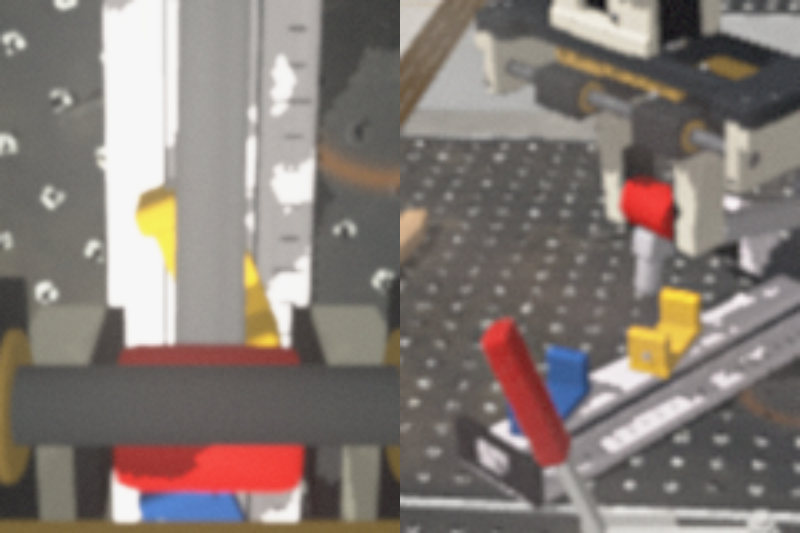

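The right half shows the tooth raised above the yellow keeper. The keepers look yawed relative to the rail, so I'll check the yellow cheek tops to get the notch centre.

```bash
python3 - <<'E'
from h import *
for n in('side','top'):
  i=cam(n);p,d=viewer.snapshot(n);m=mask(p,'yellow')
  v,u=np.where((m>0)&(d>0));P=pts(i,np.c_[u,v],d[v,u])
  k=(np.hypot(P[:,0]-.514,P[:,1]+.294)<.05)&(P[:,2]<.06); P=P[k]
  T=P[P[:,2]>.0455][:,:2]
  if len(T)<6: print(n,len(T),len(P));continue
  s=T@[.63,.776]; t=T@[-.776,.63]; c=(s.min()+s.max())/2
  a,b=T[s<c],T[s>=c]
  for q in(a,b): print(n,len(q),((q.min(0)+q.max(0))/2).round(4),q.mean(0).round(4),q.min(0).round(3),q.max(0).round(3))
  F=P[(P[:,2]<.033)&(P[:,2]>.027)]; print('floor',len(F),F.mean(0).round(4), F.min(0).round(3),F.max(0).round(3))
  s=F[:,:2]@[.63,.776]; print(np.array([.514,-.2935])@[.63,.776], s.min(),s.max())
E
```

```text
side 39 [ 0.5097 -0.3125] [ 0.5095 -0.3115] [ 0.5   -0.319] [ 0.52  -0.306]
side 41 [ 0.521  -0.2708] [ 0.5207 -0.2708] [ 0.511 -0.276] [ 0.531 -0.266]
floor 114 [ 0.5129 -0.2898  0.0308] [ 0.5   -0.313  0.027] [ 0.531 -0.266  0.033]
0.09606400000000001 0.0736452665050145 0.12486167498407515
top 3 6
```

The cheek tops are 43 mm apart (42 expected), which puts the notch at (0.5153,-0.2917). The knob is within a few mm of that. The tilted tooth leans forward, so I back off 2 mm and lower.

step_arm(
  moves=[
    [[-0.13, -0.16, 0, 0, 2], [0, 0, -0.6, 0, 2], [0, 0, -0.6, 0, 2], [0, 0, -0.4, 0, 2], [0, 0, 0, 0, 2]],
  ],
)

```text
clock: 4.45
tool_pos: [0.5114, -0.2984, 0.0757]
orientation: [179.9, -0.0, -128.7]
force: [0.3, 0.1, 1.9]
opening: 0.0316
gripper_force: 30.0
```

step_arm(
  moves=[
    [[0, 0, -0.3, 0, 2], [0, 0, -0.3, 0, 2], [0, 0, -0.3, 0, 2], [0, 0, -0.3, 0, 2], [0, 0, -0.1, 0, 2], [0, 0, 0, 0, 2]],
  ],
)

```text
clock: 5.05
tool_pos: [0.5118, -0.2982, 0.0635]
orientation: [180.0, -0.0, -128.7]
force: [-0.5, 1.2, 2.8]
opening: 0.0319
gripper_force: 30.0
```

```bash
python3 - <<'E'
from h import *
o=ctrl.get_obs();print(o['tool_pos'],o['force'],o['opening'])
p2,_,_=look('side','s3.png')
cv2.imwrite('pics/m3.png',cv2.resize(p2[150:310,180:300],(400,533)))
E
```

```text
[ 0.51181727 -0.29820742  0.06354632] [-0.53021159  1.18266682  2.78088459] 0.03185616683596811
side red [249 217  15  19 218] c [256. 225.] med [ 0.518 -0.286  0.089] lo [ 0.506 -0.301  0.076] hi [ 0.531 -0.276  0.097]
side red [205 246  25  44 479] c [217. 267.] med [ 0.55  -0.117  0.114] lo [ 0.538 -0.127  0.082] hi [ 0.563 -0.114  0.139]
side red [371 331  26  89 791] c [381. 378.] med [ 0.329 -0.024  0.015] lo [ 0.321 -0.107  0.011] hi [0.336 0.033 0.016]
side red [178 345  38  71 464] c [197. 381.] med [ 0.564 -0.012  0.007] lo [ 0.554 -0.076  0.   ] hi [0.573 0.037 0.009]
side yellow [ 35 185  22   8  62] c [ 46. 188.] med [ 0.965 -0.411  0.092] lo [ 0.935 -0.424  0.091] hi [ 0.993 -0.393  0.093]
side yellow [248 240  22  24 218] c [258. 253.] med [ 0.515 -0.272  0.037] lo [ 0.501 -0.31   0.027] hi [ 0.531 -0.267  0.049]
side yellow [ 240  342   87   78 4131] c [286. 381.] med [ 0.449 -0.009  0.003] lo [ 0.407 -0.087  0.   ] hi [0.496 0.062 0.06 ]
side blue [435  58  45  22 773] c [458.  68.] med [-0.673 -3.494 -0.175] lo [-0.777 -3.555 -0.22 ] hi [-0.493 -3.236 -0.112]
side blue [224 254  12  21 180] c [230. 263.] med [ 0.559 -0.247  0.036] lo [ 0.551 -0.252  0.029] hi [ 0.569 -0.228  0.049]
```

View pics/m3.png

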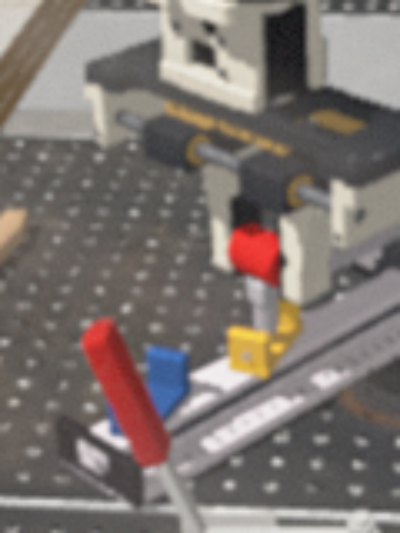

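The tooth sits between the yellow cheeks, the knob is back at its bar-down height (TCP 0.0635, as at the first grasp), and the force is low. I'll release and go up.

step_arm(
  moves=[
    [[0, 0, 0, 0, 8], [0, 0, 0, 0, 8], [0, 0, 0, 0, 8], [0, 0, 0, 0, 8], [0, 0, 0, 0, 8], [0, 0, 0, 0, 8], [0, 0, 2, 0, 8], [0, 0, 3, 0, 8], [0, 0, 4, 0, 8], [0, 0, 4, 0, 8]],
  ],
)

```text
clock: 6.1
tool_pos: [0.5113, -0.2981, 0.1947]
orientation: [179.9, -0.0, -128.7]
force: [1.3, -0.6, -0.3]
opening: 0.08
gripper_force: 0.0
```

step_arm(
  moves=[
    [[-1, -1, 3, 0, 8], [-1, -1, 0, 0, 8], [-1, -1, 0, 0, 8], [0, 0, 0, 0, 8], [0, 0, 0, 0, 8]],
  ],
)

```text
clock: 6.6
tool_pos: [0.4809, -0.3283, 0.2223]
orientation: [179.9, -0.0, -128.7]
force: [-0.9, 0.9, 0.1]
opening: 0.0801
gripper_force: 0.0
```

```bash
python3 - <<'E'
from h import *
o=ctrl.get_obs();print(o['tool_pos'],o['force'],o['opening'],o['clock'])
MASK.pop('blue')
p,d,i=look('wrist','w4.png')
p2,_,_=look('side','s4.png')
cv2.imwrite('pics/m4.png',np.hstack([cv2.resize(p[130:330,200:350],(400,533)),cv2.resize(p2[150:310,180:300],(400,533))]))
E
```

```text
[ 0.48091758 -0.3283015   0.22232926] [-0.89506191  0.9037452   0.083425  ] 0.08006281019931441 6.6
wrist red [257 239  32  25 727] c [272. 251.] med [ 0.512 -0.297  0.094] lo [ 0.499 -0.31   0.085] hi [ 0.526 -0.284  0.096]
wrist yellow [257 218   9  19 100] c [262. 226.] med [ 0.515 -0.314  0.048] lo [ 0.509 -0.319  0.03 ] hi [ 0.523 -0.3    0.05 ]
wrist yellow [ 98 254  29  57 766] c [109. 283.] med [ 0.495 -0.38   0.307] lo [ 0.492 -0.383  0.298] hi [ 0.501 -0.373  0.311]
wrist yellow [430 255  28  56 642] c [447. 285.] med [ 0.429 -0.325  0.308] lo [ 0.425 -0.329  0.3  ] hi [ 0.434 -0.319  0.311]
wrist yellow [ 272  320  288   13 2382] c [447. 327.] med [ 0.432 -0.319  0.316] lo [ 0.416 -0.345  0.313] hi [ 0.465 -0.306  0.318]
wrist yellow [230 327  42   6 184] c [249. 329.] med [ 0.472 -0.351  0.317] lo [ 0.468 -0.353  0.315] hi [ 0.475 -0.348  0.318]
side red [248 217  22  19 293] c [259. 226.] med [ 0.514 -0.286  0.088] lo [ 0.499 -0.299  0.074] hi [ 0.532 -0.276  0.096]
side red [205 246  25  44 480] c [217. 267.] med [ 0.55  -0.117  0.114] lo [ 0.538 -0.128  0.082] hi [ 0.563 -0.114  0.139]
side red [371 331  26  89 793] c [381. 378.] med [ 0.329 -0.024  0.015] lo [ 0.321 -0.107  0.011] hi [0.336 0.033 0.017]
side red [178 345  38  72 461] c [197. 381.] med [ 0.564 -0.011  0.007] lo [ 0.554 -0.076 -0.   ] hi [0.574 0.036 0.009]
side yellow [238  79  38  12  99] c [256.  84.] med [ 0.516 -0.331  0.317] lo [ 0.486 -0.372  0.3  ] hi [ 0.547 -0.304  0.32 ]
side yellow [ 36 185  21   8  61] c [ 46. 188.] med [ 0.965 -0.41   0.092] lo [ 0.935 -0.426  0.09 ] hi [ 0.992 -0.393  0.093]
side yellow [248 239  22  24 231] c [259. 252.] med [ 0.514 -0.272  0.037] lo [ 0.501 -0.31   0.028] hi [ 0.531 -0.267  0.049]
side yellow [ 240  342   87   78 4144] c [286. 381.] med [ 0.449 -0.009  0.003] lo [ 0.407 -0.087  0.   ] hi [0.496 0.061 0.061]
```

View pics/m4.png

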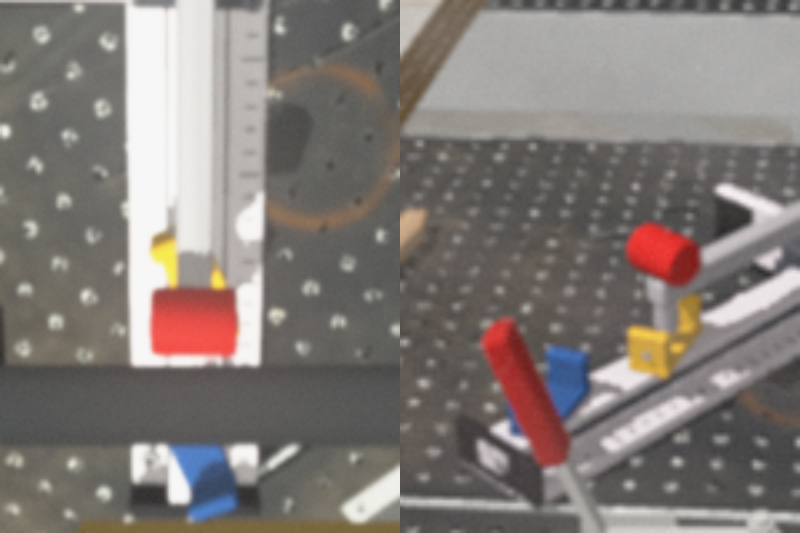

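The knob is at (0.5125,-0.297) with its top at 0.095, so the bar is fully down. It lies about 6 mm from the notch centre, and the arm is clear.

```bash
python3 -c "
from plant import close_job
print(close_job())"
```

```text
the job is handed in; nothing more can be done
None
```

The latch bar is down with its tooth in the yellow keeper's notch, about 6 mm from the notch centre. I let go of the knob, moved the arm clear and handed the job in at about 7 s on the robot's clock; the hand-in gave no verdict.

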